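# Pack out the glue-up press and hold it at the fourth click

## Robot

A 6-joint arm with a two-finger parallel gripper is mounted at the origin on the work surface. World frame = base frame: x ahead of the robot, y to its left, z up, the work surface at z = 0. Lengths are in m, angles in rad, forces in N, time in s.
With the tool pointing down it reaches from about 0.3 to 0.775 m from the base axis. Payload 14.6 kg.
Tool frame: the origin (TCP) lies midway between the tips of the shut fingers; the grasp point (between the pads) lies 19 mm behind it (tcp_to_grasp is the distance from the TCP to the grasp point, in m); y points along the fingers, x is the direction in which the jaws open and shut, and the axes are right-handed (so a half turn about y gives the same grasp; the last joint's range is limited). The gripper opens to 85 mm and grips with 20 to 120 N. Pads are 22 mm wide; open, the fingers measure 114 mm over their backs; the gripper's body (76 mm by 85 mm) begins 54 mm behind the grasp point. The pads swing forward as they close: fully open they stand 13 mm farther back than shut.
Start: joints at [1.227, 0.3, 1.521, -0, 1.321, -0.067], TCP at [0.15, 0.529, 0.231] pointing down, gripper open.
Joint ranges: [-3.03, 3.03], [-0.79, 2.21], [0.23, 2.52], [-1.04, 4.18], [0, 3.07], [-2.55, 2.55]. Speed limits (rad/s): [2.22, 2.22, 2.57, 3.14, 3.14, 3.14].

## Interface

Orientations are given as a unit quaternion [x, y, z, w].
In Python, from station import * gives the robot as it stands.
- The arm moves only by the tool play_rows, never from a script. Its argument "commands" is a list of rows, each an object with "delta_pos": the shift along the tool's x, y, z in mm, a list of three; "yaw": the turn about the tool's y in degrees; "grip": the opening, from 0 (shut) to 1 (fully open). A call has 1 to 5 rows; each row is the pose to reach, as a shift and turn from the pose commanded when the call began, along the tool's axes at that moment; what a row does not reach only later rows make up. A row lasts 1/10 s, in which the tool goes at most 50 mm and 8.59 degrees, less where a joint would pass 70% of its speed; a pose out of reach is approached as far as the arm can. A call with a gripper value outside its range is refused whole. The fingers move at their own pace and stop on an object; "force" is the grip in N (left out, the last holds). Time passes only in rows, so rows that repeat a pose let the fingers close. It gives the time, the measured TCP pose, the force and the opening at its end, in the units of the state.
- sense(): the state, without advancing time (a new reading comes with each control period).
- snapshot(name): name is "scene" or "top" or "wrist"; returns a dict with "image" (480x640x3 uint8, red, green, blue), "camera_matrix" (3x3 intrinsics, pixels), "view" (4x4, takes a point from world to camera coordinates); the wrist camera has in their place "tool_from_camera" (4x4, takes a point from camera to tool coordinates, whose origin is the TCP and whose axes are the tool frame's). Camera axes: x right, y down, z forward; pixel columns grow to the right and rows downward; lengths in m; the calibration is good to about 2 mm. A picture is of the moment at which its call begins: read the wrist's pose just before it. There is no depth.
- hand_in(): hands the job in, once; it reports no verdict.
Trained networks look in the newest picture that a camera, given by its name, has taken for a name from the list of things; names that differ only in an ending like _2 or _b are one class to them, and where a whole thing is asked for, a point or a joint stands for the part that bears it (a point fixed in the world has none). Each returns a list of dicts, best first, with "score" (0 to 1); they miss things now and then, are a little off and sometimes report something else, mostly with a low value. They report only what shows in the picture. A call takes as long as a camera call. They do not tell look-alikes from the thing itself.
- search_frame(camera, name): "point" ([x, y, z] in m, in world coordinates, good to about 4 mm: the middle of the surface that is visible of it).
- cut_out(camera, name): "mask" (480x640 bool, what is visible of it).
- place_of(camera, name): "point" ([x, y, z] in m, in world coordinates, good to about 4 mm: a listed point, or the origin of a listed thing).
The state is a dict: "t": time; "joint_pos": joint angles; "joint_vel": joint speeds; "effort": joint torques, N m; "tool_pos": TCP position; "tcp_rot": TCP orientation; "force": force on the tool from outside, world axes, zero at the start; "moment": the same for the moment, N m; "grip_width": finger opening in m.
Only numpy, scipy, OpenCV 4.12 (cv2) and the standard library are available. Lean on these libraries where they do the work, as an engineer would, in place of code of your own. Each camera call takes 0.05 s, during which the arm holds its last target.

## Task

Two pine boards lie glued in the lever press against its fence: take the one packing block that fills the gap between the boards and the press's rubber-faced pad with only a little play, and stand it down in the gap on the base board, in the middle of the pad. Then take the lever by its knob and swing it round clockwise exactly four clicks, not on to a fifth, and finish while still holding it by the knob at the fourth click, block pressed tight, because the lever springs back if let go. Leave the other blocks and everything else on the bench where they are.

Things in the scene. Friction and masses are not known exactly. Their poses are not given: they have to be found in the camera images.
- press: glue-up press, fixed, its place and yaw vary: plywood base board 15 mm thick. Origin on the base board's underside, z up; in its frame (mm) the base board spans x -100..100, y -205..165; the two 18 mm thick pine boards (tops 33 above the bench) x -80..80, y 50..140; the fence (top 43) y 140..165; the slide and its guide (top 41) y -83..-6
- gap (a point): centre of the gap for the packing block, on the base board, 15 mm above the bench, at press x 0, y 33 mm; axes as the press. With the lever at rest the gap is 34 mm wide along y, from the pad's face (y 16) to the boards' edge (y 50), and open at both ends along x
- pad_face (a point): centre of the pad's rubber face (60 mm wide along press x, 17 to 35 mm above the bench). The lever pushes it along press +y towards the boards, 2.0 mm per click; it is carried on springs of 3 N per mm, so once the block is tight the springs give way and the push grows
- pad: the sprung steel pad with its rubber face, 60 mm wide; its origin is only a reference on the slide: with the lever at rest it coincides with the origin of the press
- lever_angle (a joint): lever angle in rad, 0 at rest, growing clockwise seen from above, stop at 1.05. A sprung roller on it clicks over the round teeth of a quadrant: tooth tops at 0.07, 0.21, 0.35, 0.49, 0.63.., notches (clicks) at 0.14, 0.28, 0.42, 0.56.. Needs 4 to 14 N at the knob: about 4 N less while dropping into a notch, stepping up again as it leaves. Let go, it springs back to 0
- lever_pivot (a point): point on the lever's vertical turning axis (press x 0, y -100 mm), at the top of the lever bar, 52 mm above the bench
- knob_mid (a point): point on the axis of the lever's knob, 87 mm above the bench, 150 mm from the turning axis. At rest the lever points to press x +13, y -149 mm from the pivot (5 degrees off press -y)
- lever: the lever: flat steel bar (22 mm wide, top 52 mm above the bench) with an upright round black knob, 22 mm in diameter, near its outer end, 52 to 112 mm above the bench, and a clicking spring roller below. Origin on its turning axis, at bench height; its axes are those of the press while it is at rest
- block_board: grey laminated board, 240 x 190 x 12 mm, fixed; the packing blocks stand on it. Origin in the centre of its underside
- block_16: hardwood packing block 64 mm long (own x), 16 mm thick (own y), 60 mm tall (z); origin in the centre of its underside. Stands on the grey board, 12 mm above the bench
- block_23: the same, 23 mm thick
- block_30: the same, 30 mm thick: the one that fits the 34 mm gap
- block_37: the same, 37 mm thick
- offcut: thin pine strip 14 x 150 x 14 mm lying on the grey board beyond the blocks; leave alone
- pencil: flat wooden pencil, 8 mm thick, lying on the base board of the press beyond the pine boards; leave alone
- disc_tin: green tin 87 x 117 x 41 mm; leave alone
- tape_roll: black roll of tape, 84 mm in diameter, 45 mm tall; leave alone
- glue_bottle: white glue bottle, 60 mm in diameter, 173 mm tall with its nozzle; leave alone
- try_square: try square with a 100 mm wooden stock and a 150 mm steel blade, lying flat; leave alone
- mallet: wooden mallet, lying; leave alone
- sanding_block: cork sanding block 50 x 100 x 34 mm; leave alone
Not all that is in view belongs to the job. What is shaped like the block_30 but red or yellow is not meant.

How it is judged:
By the outcome, as a careful person would: the job done as asked, in the order asked, and still so for the second after the job is handed in, while the arm keeps its last pose, push and grip.
It also fails if it takes over 61 s, if anything falls off the work surface, if the arm or the gripper's body presses on something with over 40 N, if the wrist force passes 120 N, or if a joint passes its speed limit or range.

## Working session

There is one attempt and no reset: what is moved stays moved. The work goes in short steps, Python scripts to look and compute and a tool call to move; the robot and the scene stay as the last step left them, time stands still between calls to the robot, and variables do not carry over. Pictures are saved under pics/ and viewed, and the job is handed in when it is done.

Besides the shell and the picture viewer there is one more tool, called as name(argument=value, ...) on one line, values as JSON. play_rows: Moves the arm, as the interface text tells. Its arguments: {"type":"object","properties":{"commands":{"type":"array","items":{"type":"object","properties":{"delta_pos":{"type":"array","items":{"type":"number"}},"yaw":{"type":"number"},"grip":{"type":"number"}}}},"force":{"type":"number"}},"required":["commands"]}

```bash
ls; mkdir -p pics; cat > h.py <<'E'
from station import *
import numpy as np, cv2
from scipy.spatial.transform import Rotation as R
def save(im,n): cv2.imwrite('pics/'+n, cv2.cvtColor(im,cv2.COLOR_RGB2BGR))
E
python3 - <<'E'
from h import *
s=sense(); print({k:np.round(v,3) for k,v in s.items()})
for c in ('scene','top'):
    d=snapshot(c); save(d['image'],c+'0.png')
    np.savez(c+'.npz',**{k:d[k] for k in d})
    for n in ['press','gap','pad_face','lever_pivot','knob_mid','block_board','block_16','block_23','block_30','block_37']:
        print(c,n,[(np.round(r['point'],3).tolist(),round(r['score'],2)) for r in place_of(c,n)])
E
```

```text
pics
{'t': np.float64(0.0), 'joint_pos': array([ 1.227,  0.301,  1.522,  0.   ,  1.321, -0.067]), 'joint_vel': array([ 0.001, -0.001,  0.   , -0.001, -0.001,  0.   ]), 'effort': array([ 5.0000e-03, -5.4349e+01, -3.6182e+01,  0.0000e+00,  4.0000e-03,
        0.0000e+00]), 'tool_pos': array([0.15 , 0.529, 0.231]), 'tcp_rot': array([ 0.564,  0.426, -0.427, -0.564]), 'force': array([ 0.18 , -0.615, -0.323]), 'moment': array([-0.036,  0.034, -0.009]), 'grip_width': np.float64(0.086)}
scene press [([0.492, -0.113, -0.002], 0.8), ([0.536, 0.329, 0.002], 0.3)]
scene gap [([0.49, -0.08, 0.022], 0.83)]
scene pad_face [([0.493, -0.098, 0.026], 0.53), ([0.75, -0.282, 0.002], 0.23)]
scene lever_pivot [([0.487, -0.213, 0.054], 0.96)]
scene knob_mid [([0.512, -0.364, 0.087], 0.62)]
scene block_board [([0.534, 0.329, -0.002], 0.78)]
scene block_16 [([0.563, 0.511, 0.004], 0.94), ([0.581, 0.378, 0.015], 0.9), ([0.662, 0.533, 0.002], 0.77), ([0.572, 0.278, 0.014], 0.72), ([0.486, 0.381, 0.012], 0.64), ([0.75, 0.42, 0.002], 0.63), ([0.481, 0.29, 0.011], 0.53)]
scene block_23 [([0.563, 0.511, 0.004], 0.
[... 1254 characters left out ...]
4, 0.091], 0.4)]
top block_23 [([0.666, 0.537, 0.003], 0.84), ([0.566, 0.509, 0.002], 0.82), ([0.574, 0.378, 0.01], 0.71), ([0.573, 0.277, 0.013], 0.69), ([0.484, 0.289, 0.01], 0.68), ([0.481, 0.376, 0.011], 0.57), ([0.51, -0.364, 0.091], 0.4)]
top block_30 [([0.666, 0.537, 0.003], 0.84), ([0.566, 0.509, 0.002], 0.82), ([0.574, 0.378, 0.01], 0.71), ([0.573, 0.277, 0.013], 0.69), ([0.484, 0.289, 0.01], 0.68), ([0.481, 0.376, 0.011], 0.57), ([0.51, -0.364, 0.091], 0.4)]
top block_37 [([0.666, 0.537, 0.003], 0.84), ([0.566, 0.509, 0.002], 0.82), ([0.574, 0.378, 0.01], 0.71), ([0.573, 0.277, 0.013], 0.69), ([0.484, 0.289, 0.01], 0.68), ([0.481, 0.376, 0.011], 0.57), ([0.51, -0.364, 0.091], 0.4)]
```

View pics/top0.png

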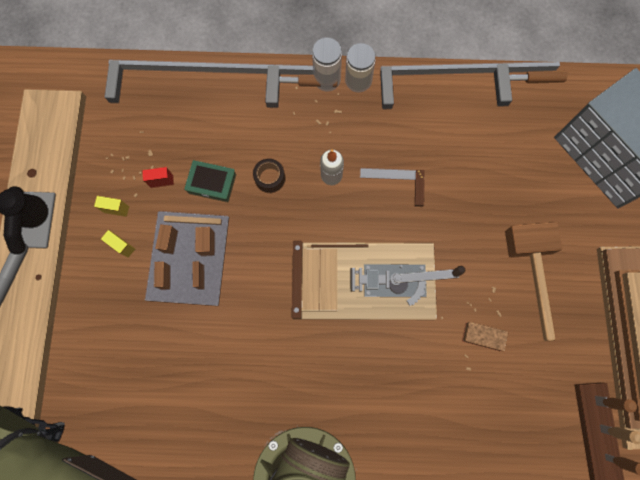

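View pics/scene0.png

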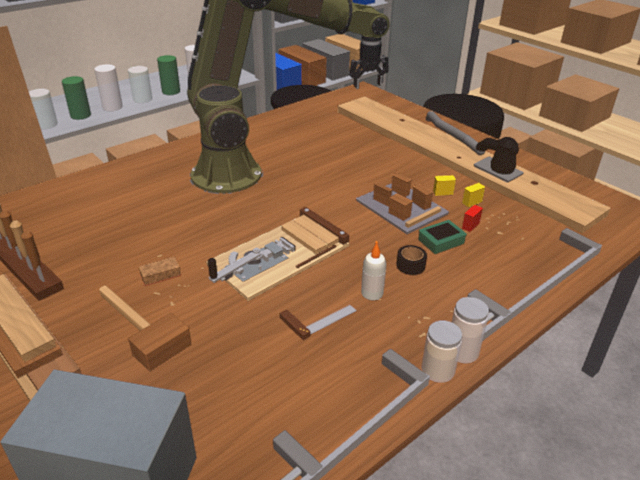

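```bash
python3 - <<'E'
from h import *
s=sense(); print(R.from_quat(s['tcp_rot']).as_matrix().round(3))
for c in ('top','scene'):
    d=np.load(c+'.npz'); print(d['camera_matrix'].round(1).tolist(), d['view'].round(3).tolist())
E
```

```text
[[ 0.273 -0.    -0.962]
 [ 0.962 -0.     0.273]
 [-0.    -1.     0.   ]]
[[512.8, 0.0, 330.2], [0.0, 512.8, 247.2], [0.0, 0.0, 1.0]] [[0.029, -1.0, 0.003, -0.062], [-0.977, -0.029, -0.211, 0.565], [0.211, 0.003, -0.977, 1.242], [0.0, 0.0, 0.0, 1.0]]
[[591.5, 0.0, 325.0], [0.0, 591.5, 230.2], [0.0, 0.0, 1.0]] [[0.651, 0.759, 0.021, -0.352], [0.452, -0.365, -0.814, -0.199], [-0.61, 0.539, -0.58, 2.091], [0.0, 0.0, 0.0, 1.0]]
```

```bash
python3 - <<'E'
from h import *
d=np.load('top.npz'); im=d['image']
save(cv2.resize(im[200:315,135:240],None,fx=5,fy=5,interpolation=cv2.INTER_CUBIC),'crop0.png')
w=snapshot('wrist'); save(w['image'],'w0.png'); print(w['camera_matrix'],w['tool_from_camera'].round(3))
E
```

```text
[[388.66779499   0.         326.75649997]
 [  0.         388.66779499 247.14825705]
 [  0.           0.           1.        ]] [[ 1.     0.001 -0.    -0.   ]
 [ 0.    -0.295  0.956 -0.144]
 [ 0.001 -0.956 -0.295  0.075]
 [ 0.     0.     0.     1.   ]]
```

View pics/crop0.png

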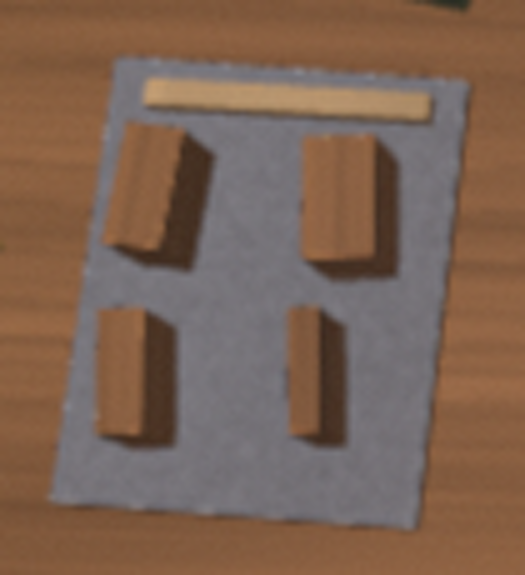

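View pics/w0.png

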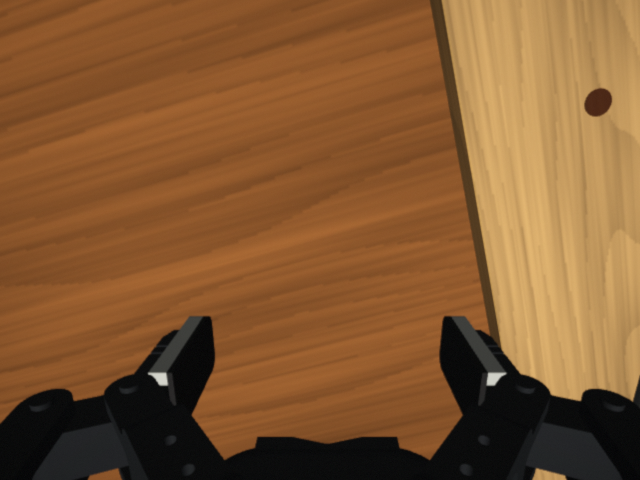

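play_rows(commands=[{"delta_pos":[-3,3,-45],"yaw":0,"grip":1},{"delta_pos":[-6,6,-90],"yaw":0,"grip":1},{"delta_pos":[-9,9,-135],"yaw":0,"grip":1},{"delta_pos":[-12,13,-180],"yaw":0,"grip":1},{"delta_pos":[-15,16,-226],"yaw":0,"grip":1}])

```text
t: 1.65
tool_pos: [0.3651, 0.452, 0.2152]
tcp_rot: [-0.564, -0.426, 0.426, 0.564]
force: [-0.1, 1.2, 0.3]
grip_width: 0.0852
```

play_rows(commands=[{"delta_pos":[-3,3,-45],"yaw":0,"grip":1},{"delta_pos":[-6,6,-90],"yaw":0,"grip":1},{"delta_pos":[-9,9,-135],"yaw":0,"grip":1},{"delta_pos":[-12,13,-180],"yaw":0,"grip":1},{"delta_pos":[-14,15,-226],"yaw":0,"grip":1}])

```text
t: 2.15
tool_pos: [0.5787, 0.3767, 0.1999]
tcp_rot: [-0.564, -0.426, 0.426, 0.564]
force: [-0.8, 1.2, 0.5]
grip_width: 0.0853
```

play_rows(commands=[{"delta_pos":[0,0,0],"yaw":0,"grip":1},{"delta_pos":[0,0,0],"yaw":0,"grip":1}])

```text
t: 2.35
tool_pos: [0.5776, 0.377, 0.1994]
tcp_rot: [-0.564, -0.425, 0.426, 0.565]
force: [-0.4, 0.3, -0.2]
grip_width: 0.0852
```

```bash
cat >> h.py <<'E'
def wristcam():
    s=sense(); w=snapshot('wrist')
    T=np.eye(4); T[:3,:3]=R.from_quat(s['tcp_rot']).as_matrix(); T[:3,3]=s['tool_pos']
    C=T@w['tool_from_camera']
    return w['image'],w['camera_matrix'],C,s
def topix(K,C,P):
    P=np.atleast_2d(P); q=(P-C[:3,3])@C[:3,:3]; q=q@K.T; return q[:,:2]/q[:,2:]
def toworld(K,C,uv,z):
    uv=np.atleast_2d(uv).astype(float); r=np.c_[uv,np.ones(len(uv))]@np.linalg.inv(K).T@C[:3,:3].T
    return C[:3,3]+r*((z-C[2,3])/r[:,2:])
E
python3 - <<'E'
from h import *
im,K,C,s=wristcam(); print(s['t'],s['tool_pos'].round(4),R.from_quat(s['tcp_rot']).as_matrix().round(3).tolist(),s['force'].round(2))
save(im,'w1.png'); np.savez('w1.npz',im=im,K=K,C=C)
print([(r['point'].round(4) if hasattr(r['point'],'round') else r['point'],r['score']) for r in place_of('wrist','block_30')])
E
```

```text
2.35 [0.5776 0.377  0.1994] [[0.275, -0.001, -0.962], [0.962, -0.001, 0.275], [-0.001, -1.0, 0.001]] [-0.41  0.31 -0.18]
[([0.5827, 0.3773, 0.0136], 0.98), ([0.4834, 0.2891, 0.0084], 0.95), ([0.6625, 0.5396, 0.0047], 0.85), ([0.4825, 0.3804, 0.0103], 0.75), ([0.5628, 0.5067, -0.0023], 0.6), ([0.7477, 0.4221, 0.003], 0.59), ([0.5791, 0.2832, 0.0105], 0.56)]
```

View pics/w1.png

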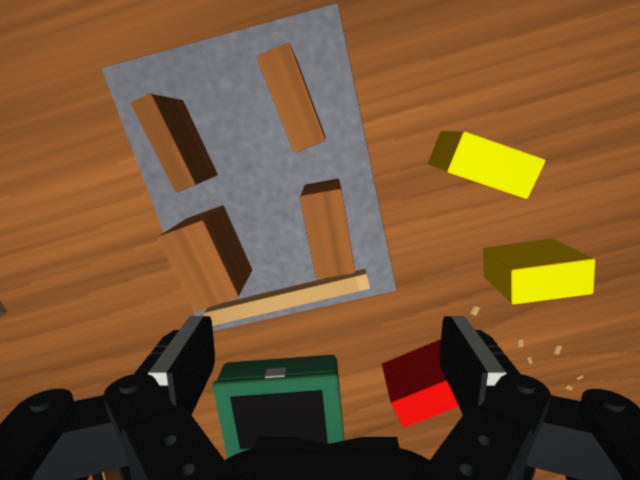

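```bash
python3 - <<'E'
from h import *
d=np.load('w1.npz'); 
save(cv2.resize(d['im'][165:305,270:400],None,fx=4,fy=4,interpolation=cv2.INTER_CUBIC),'crop1.png')
for z in(0.072,): print(toworld(d['K'],d['C'],[[303,195],[341,187],[355,268],[316,280]],z).round(4))
E
```

```text
[[0.544  0.3688 0.072 ]
 [0.5459 0.3959 0.072 ]
 [0.6066 0.39   0.072 ]
 [0.6079 0.3595 0.072 ]]
```

View pics/crop1.png

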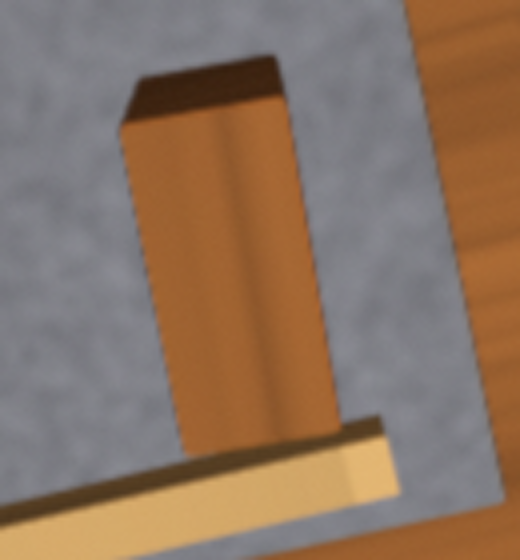

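```bash
cat >> h.py <<'E'
def rect(P):
    A,B,C,D=P[:,:2]; c=P[:,:2].mean(0); l=((C+D)-(A+B))/2; t=((A+D)-(B+C))/2
    return c, np.degrees(np.arctan2(l[1],l[0])), np.linalg.norm(l), [np.linalg.norm(A-B),np.linalg.norm(C-D)]
E
python3 - <<'E'
from h import *
d=np.load('w1.npz'); P=toworld(d['K'],d['C'],[[300.5,196],[341.5,188.75],[355.3,272.5],[316,278.75]],.072)
print(P.round(4),rect(P))
t=np.load('top.npz'); C=np.linalg.inv(t['view'])
# top crop0 corners
u=np.array([[127,123],[186,128],[160,250],[106,240]])/5+[135,200]
# order A(small x side, small y) 
P=toworld(t['camera_matrix'],C,u[[2,3,0,1]],.072); print(P.round(4),rect(P))
E
```

```text
[[0.5442 0.3669 0.072 ]
 [0.5472 0.3959 0.072 ]
 [0.6102 0.3894 0.072 ]
 [0.6069 0.3598 0.072 ]] (array([0.57713169, 0.37798081]), np.float64(-6.178234344403352), np.float64(0.06321142660336855), [np.float64(0.029143858342084376), np.float64(0.0297241607645377)])
[[0.5442 0.364  0.072 ]
 [0.5485 0.3915 0.072 ]
 [0.6094 0.387  0.072 ]
 [0.6077 0.3569 0.072 ]] (array([0.57746841, 0.3748582 ]), np.float64(-5.330995810670771), np.float64(0.06244304627560317), [np.float64(0.02791598389045302), np.float64(0.030185796462080396)])
```

play_rows(commands=[{"delta_pos":[0,20,0],"yaw":-5,"grip":1},{"delta_pos":[0,55,0],"yaw":-9.8,"grip":1},{"delta_pos":[0,90,0],"yaw":-9.8,"grip":1},{"delta_pos":[0,115,0],"yaw":-9.8,"grip":1},{"delta_pos":[0,130,0],"yaw":-9.8,"grip":1}])

```text
t: 2.95
tool_pos: [0.5756, 0.3782, 0.0686]
tcp_rot: [-0.525, -0.473, 0.474, 0.526]
force: [-0.7, 0.5, -0.3]
grip_width: 0.0854
```

play_rows(commands=[{"delta_pos":[0,12,0],"yaw":0,"grip":1},{"delta_pos":[0,22,0],"yaw":0,"grip":1},{"delta_pos":[0,27,0],"yaw":0,"grip":1},{"delta_pos":[0,27,0],"yaw":0,"grip":1}])

```text
t: 3.35
tool_pos: [0.5771, 0.3777, 0.0432]
tcp_rot: [-0.526, -0.473, 0.473, 0.526]
force: [-0.0, 0.2, -1.0]
grip_width: 0.0856
```

```bash
python3 - <<'E'
from h import *
im,K,C,s=wristcam(); print(s['t'],s['tool_pos'].round(4),R.from_quat(s['tcp_rot']).as_matrix().round(3).tolist(),s['force'].round(2))
save(im,'w2.png')
E
```

```text
3.35 [0.5771 0.3777 0.0432] [[0.106, -0.0, -0.994], [0.994, -0.0, 0.106], [-0.0, -1.0, 0.0]] [-0.04  0.2  -1.  ]
```

View pics/w2.png

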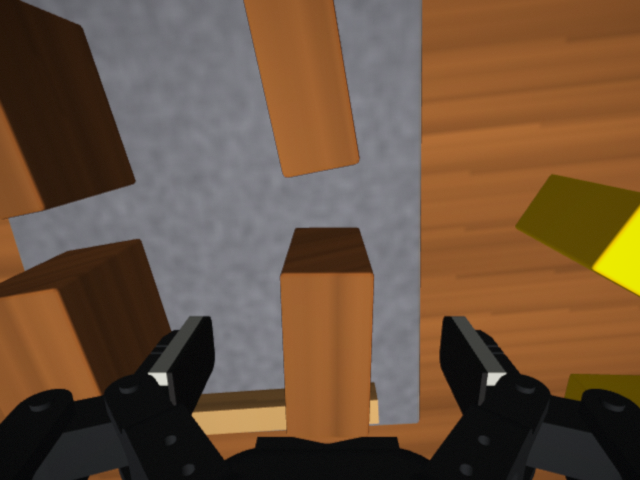

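The block (top face u 282–373, v 272–437) sits square and centred between the fingers. I'll close on it.

play_rows(commands=[{"delta_pos":[0,0,0],"yaw":0,"grip":0.2},{"delta_pos":[0,0,0],"yaw":0,"grip":0.2},{"delta_pos":[0,0,0],"yaw":0,"grip":0.2},{"delta_pos":[0,0,0],"yaw":0,"grip":0.2},{"delta_pos":[0,0,0],"yaw":0,"grip":0.2}], force=45)

```text
t: 3.9
tool_pos: [0.5774, 0.3777, 0.0437]
tcp_rot: [0.526, 0.473, -0.473, -0.526]
force: [0.2, 0.4, 3.8]
grip_width: 0.0292
```

play_rows(commands=[{"delta_pos":[0,0,0],"yaw":0,"grip":0.2},{"delta_pos":[0,0,0],"yaw":0,"grip":0.2},{"delta_pos":[0,0,0],"yaw":0,"grip":0.2}])

```text
t: 4.2
tool_pos: [0.5773, 0.3778, 0.0437]
tcp_rot: [0.526, 0.473, -0.473, -0.526]
force: [0.7, 0.5, 5.1]
grip_width: 0.0294
```

```bash
python3 - <<'E'
from h import *
im,K,C,s=wristcam(); print(s['t'],s['tool_pos'].round(4),s['grip_width'],s['force'].round(2))
save(im,'w3.png')
# press crop
d=np.load('top.npz'); save(cv2.resize(d['image'][230:330,280:480],None,fx=4,fy=4,interpolation=cv2.INTER_CUBIC),'crop2.png')
E
```

```text
4.2 [0.5773 0.3778 0.0437] 0.029372997585339997 [0.7  0.54 5.12]
```

View pics/crop2.png

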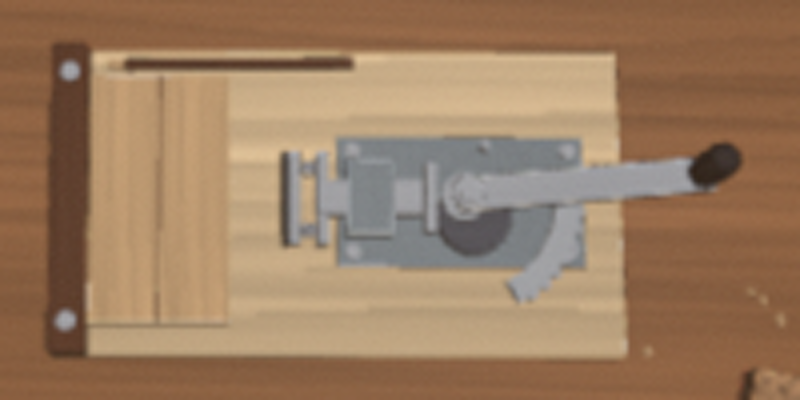

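```bash
python3 - <<'E'
from h import *
t=np.load('top.npz'); C=np.linalg.inv(t['view']);K=t['camera_matrix']
f=lambda p,z: toworld(K,C,np.array(p,float)/4+[280,230],z)[:,:2].round(4)
print(f([[615,54],[627,357]],.015), 'base corners -y: press(100,-205),(-100,-205)')
print(f([[228,76],[228,324]],.033),'boards edge (80,50),(-80,50)')
print(f([[52,44],[50,355]],.043), 'fence outer (100,165),(-100,165)')
E
```

```text
[[ 0.5941 -0.3175]
 [ 0.3959 -0.3225]] base corners -y: press(100,-205),(-100,-205)
[[ 0.5678 -0.0629]
 [ 0.4078 -0.0671]] boards edge (80,50),(-80,50)
[[0.5834 0.0512]
 [0.3844 0.0436]] fence outer (100,165),(-100,165)
```

play_rows(commands=[{"delta_pos":[0,-10,0],"yaw":0,"grip":0.2},{"delta_pos":[0,-30,0],"yaw":0,"grip":0.2},{"delta_pos":[0,-60,0],"yaw":0,"grip":0.2},{"delta_pos":[0,-95,0],"yaw":0,"grip":0.2},{"delta_pos":[0,-130,0],"yaw":0,"grip":0.2}])

```text
t: 4.75
tool_pos: [0.5768, 0.3774, 0.1745]
tcp_rot: [-0.526, -0.472, 0.473, 0.526]
force: [0.8, 0.0, -1.4]
grip_width: 0.0293
```

play_rows(commands=[{"delta_pos":[-30,-40,3],"yaw":0,"grip":0.2},{"delta_pos":[-75,-45,7],"yaw":0,"grip":0.2},{"delta_pos":[-120,-45,12],"yaw":0,"grip":0.2},{"delta_pos":[-165,-45,16],"yaw":0,"grip":0.2},{"delta_pos":[-210,-45,20],"yaw":0,"grip":0.2}])

```text
t: 5.25
tool_pos: [0.5341, 0.1692, 0.2185]
tcp_rot: [-0.526, -0.473, 0.473, 0.526]
force: [0.0, -0.3, -0.2]
grip_width: 0.0294
```

play_rows(commands=[{"delta_pos":[-45,0,4],"yaw":-3,"grip":0.2},{"delta_pos":[-90,0,8],"yaw":-5,"grip":0.2},{"delta_pos":[-135,0,12],"yaw":-7,"grip":0.2},{"delta_pos":[-180,0,16],"yaw":-8,"grip":0.2},{"delta_pos":[-220,0,18],"yaw":-8,"grip":0.2}])

```text
t: 5.75
tool_pos: [0.493, -0.0478, 0.2186]
tcp_rot: [-0.491, -0.508, 0.509, 0.491]
force: [0.8, 0.1, -0.0]
grip_width: 0.0296
```

play_rows(commands=[{"delta_pos":[-20,0,1],"yaw":0,"grip":0.2},{"delta_pos":[-35,0,1],"yaw":0,"grip":0.2},{"delta_pos":[-35,0,1],"yaw":0,"grip":0.2},{"delta_pos":[-35,0,1],"yaw":0,"grip":0.2}])

```text
t: 6.15
tool_pos: [0.4942, -0.0805, 0.2182]
tcp_rot: [-0.491, -0.508, 0.508, 0.492]
force: [-0.3, 0.2, -0.5]
grip_width: 0.0291
```

```bash
python3 - <<'E'
from h import *
im,K,C,s=wristcam(); print(s['t'],s['tool_pos'].round(4),R.from_quat(s['tcp_rot']).as_matrix().round(3).tolist(),s['force'].round(2),s['grip_width'])
save(im,'w4.png'); np.savez('w4.npz',im=im,K=K,C=C)
for n in ['press','gap','pad_face','lever_pivot','knob_mid']:
    print(n,[(np.round(r['point'],4).tolist(),round(r['score'],2)) for r in place_of('wrist',n)])
E
```

```text
6.15 [ 0.4942 -0.0805  0.2182] [[-0.034, -0.0, -0.999], [0.999, 0.0, -0.034], [0.0, -1.0, 0.0]] [-0.26  0.17 -0.45] 0.02909331027842011
press []
gap [([0.4897, -0.0823, 0.0162], 0.97)]
pad_face [([0.4911, -0.0993, 0.0233], 0.56), ([0.4964, -0.0795, 0.1852], 0.18)]
lever_pivot [([0.494, -0.2118, 0.0524], 0.75)]
knob_mid []
```

View pics/w4.png

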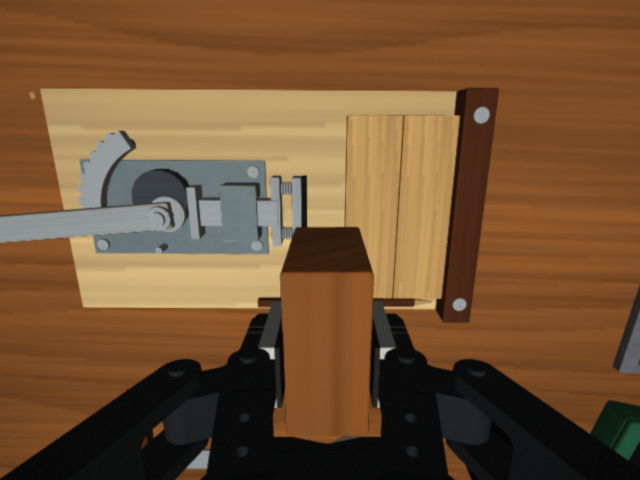

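```bash
python3 - <<'E'
from h import *
d=np.load('w4.npz'); save(cv2.resize(d['im'][75:325,30:230],None,fx=3,fy=2.4*1,interpolation=cv2.INTER_CUBIC),'c4a.png')
save(cv2.resize(d['im'][75:335,230:510],None,fx=2.8,fy=2.3,interpolation=cv2.INTER_CUBIC),'c4b.png')
E
```

```text
(no output)
```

View pics/c4a.png

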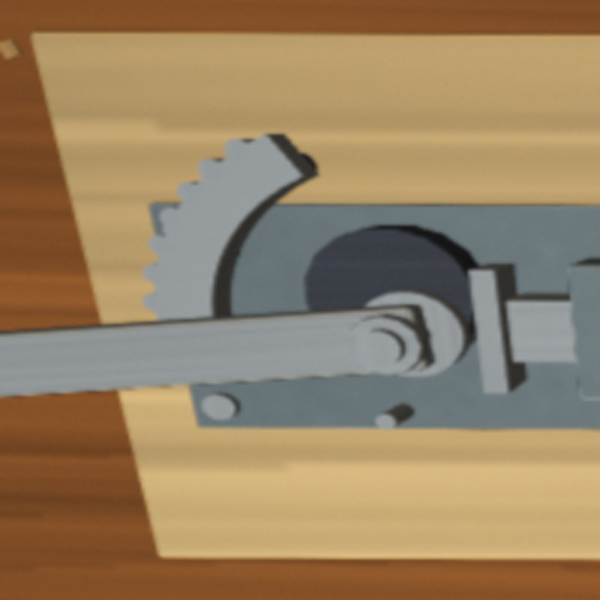

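View pics/c4b.png

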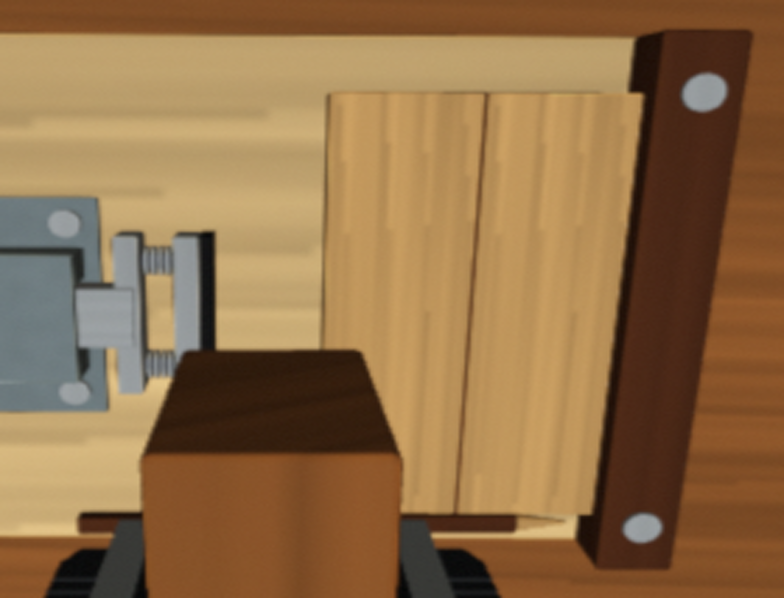

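```bash
cat > fit.py <<'E'
from h import *
from scipy.optimize import least_squares
def fit(M,U,K,C):
    M=np.array(M,float)/1000;U=np.array(U,float)
    def W(p): 
        c,s=np.cos(p[2]),np.sin(p[2]); return np.c_[p[0]+c*M[:,0]-s*M[:,1],p[1]+s*M[:,0]+c*M[:,1],M[:,2]]
    r=least_squares(lambda p:(topix(K,C,W(p))-U).ravel(),[.49,-.115,.03],loss='soft_l1')
    p=r.x; return p,(topix(K,C,W(p))-U).round(1)
def press2w(p,q): c,s=np.cos(p[2]),np.sin(p[2]); q=np.array(q)/1000; return np.array([p[0]+c*q[0]-s*q[1],p[1]+s*q[0]+c*q[1]])
E
python3 - <<'E'
from fit import *
d=np.load('w4.npz');K,C=d['K'],d['C']
M=[(-100,-205,15),(100,-205,15),(-80,50,33),(-80,140,33),(80,140,33),(-100,165,43),(100,165,43),(-30,16,35)]
U=[(40.7,89.2),(83.3,307.1),(347.1,116.3),(459.6,116.3),(441.8,298.9),(497.9,88.9),(469.3,322),(306.4,175.9)]
p,e=fit(M,U,K,C);print(p,np.degrees(p[2]),e.tolist())
print('gap',press2w(p,(0,33)),'piv',press2w(p,(0,-100)),'knob',press2w(p,(13,-249)))
B=toworld(K,C,[(295.4,227.6),(359.3,227.6)],.2182-.0317);print(B, B.mean(0))
t=np.load('top.npz');C2=np.linalg.inv(t['view'])
U2=np.array([[615,54],[627,357],[228,76],[228,324],[52,44],[50,355]])/4+[280,230]
p2,e2=fit([(100,-205,15),(-100,-205,15),(80,50,33),(-80,50,33),(100,165,43),(-100,165,43)],U2,t['camera_matrix'],C2);print(p2,np.degrees(p2[2]),e2.tolist(),press2w(p2,(0,33)))
E
```

```text
[ 0.49060151 -0.11465871  0.02931482] 1.6796157266548242 [[-1.1, -0.3], [-0.4, 1.1], [0.5, -0.8], [0.2, -0.2], [-0.4, 0.0], [1.7, -0.6], [0.5, 1.7], [-0.7, 2.5]]
gap [ 0.48963426 -0.08167289] piv [ 0.49353257 -0.21461575] knob [ 0.51089427 -0.36317069]
[[ 0.46391468 -0.09647523  0.1865    ]
 [ 0.46288659 -0.06678472  0.1865    ]] [ 0.46340063 -0.08162998  0.1865    ]
[ 0.4890577  -0.11577923  0.02990711] 1.7135510739180526 [[0.1, -0.4], [0.5, 0.3], [0.2, 0.1], [0.4, 0.1], [-0.3, -0.3], [-1.0, 0.0]] [ 0.48807091 -0.08279398]
```

play_rows(commands=[{"delta_pos":[-0.5,25,5],"yaw":0.2,"grip":0.2},{"delta_pos":[-0.5,60,5],"yaw":0.2,"grip":0.2},{"delta_pos":[-0.5,90,5],"yaw":0.2,"grip":0.2},{"delta_pos":[-0.5,115,5],"yaw":0.2,"grip":0.2},{"delta_pos":[-0.5,125,5],"yaw":0.2,"grip":0.2}])

```text
t: 6.95
tool_pos: [0.4883, -0.0811, 0.0912]
tcp_rot: [-0.491, -0.507, 0.508, 0.493]
force: [0.8, -0.7, -0.5]
grip_width: 0.0293
```

play_rows(commands=[{"delta_pos":[0,0,0],"yaw":0,"grip":0.2},{"delta_pos":[0,0,0],"yaw":0,"grip":0.2}])

```text
t: 7.15
tool_pos: [0.4898, -0.0817, 0.0944]
tcp_rot: [0.493, 0.508, -0.507, -0.492]
force: [0.0, 0.2, -0.8]
grip_width: 0.0293
```

```bash
python3 - <<'E'
from h import *
im,K,C,s=wristcam(); print(s['t'],s['tool_pos'].round(4),R.from_quat(s['tcp_rot']).as_matrix().round(3).tolist(),s['force'].round(2),s['grip_width'])
save(im,'w5.png'); np.savez('w5.npz',im=im,K=K,C=C)
save(cv2.resize(im[0:300,150:550],None,fx=2,fy=2,interpolation=cv2.INTER_CUBIC),'c5.png')
E
```

```text
7.15 [ 0.4898 -0.0817  0.0944] [[-0.031, 0.001, -1.0], [1.0, -0.0, -0.031], [-0.0, -1.0, -0.001]] [ 0.02  0.25 -0.82] 0.029279203592875083
```

View pics/c5.png

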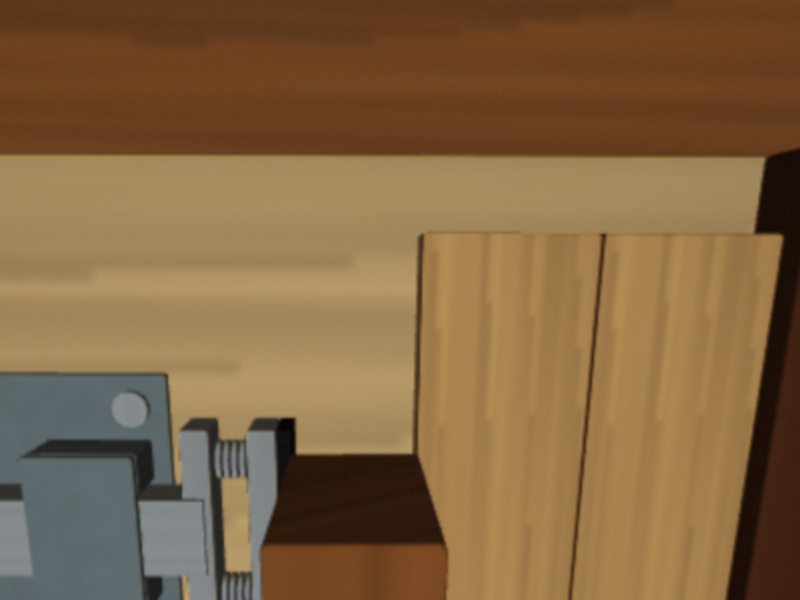

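```bash
python3 - <<'E'
from fit import *
d=np.load('w5.npz');K,C=d['K'],d['C']
f=lambda u,v:(150+u/2,v/2)
B=toworld(K,C,[f(295,455),f(418,455)],.0944-.0317);print('block',B.round(4), B.mean(0).round(4))
for q,u,z in [((-80,50),f(422,234),.033),((-80,140),f(782,235),.033),((-30,16),f(296,419),.035)]:
    w=toworld(K,C,[u],z)[0,:2]; a=.0293; c,s=np.cos(a),np.sin(a); q=np.array([0-q[0],33-q[1]])/1000
    print('gap est',w+[c*q[0]-s*q[1],s*q[0]+c*q[1]])
E
```

```text
block [[ 0.4594 -0.0966  0.0627]
 [ 0.4585 -0.068   0.0627]] [ 0.4589 -0.0823  0.0627]
gap est [ 0.48954264 -0.08207943]
gap est [ 0.48958704 -0.0820529 ]
gap est [ 0.48615905 -0.08045697]
```

play_rows(commands=[{"delta_pos":[-0.3,10,1.2],"yaw":0,"grip":0.2},{"delta_pos":[-0.3,18,1.2],"yaw":0,"grip":0.2},{"delta_pos":[-0.3,26,1.2],"yaw":0,"grip":0.2},{"delta_pos":[-0.3,32,1.2],"yaw":0,"grip":0.2},{"delta_pos":[-0.3,36,1.2],"yaw":0,"grip":0.2}])

```text
t: 7.7
tool_pos: [0.4878, -0.0819, 0.0565]
tcp_rot: [-0.492, -0.507, 0.508, 0.493]
force: [0.2, -0.8, -1.4]
grip_width: 0.0293
```

play_rows(commands=[{"delta_pos":[0,3,0],"yaw":0,"grip":0.2},{"delta_pos":[0,6,0],"yaw":0,"grip":0.2},{"delta_pos":[0,9,0],"yaw":0,"grip":0.2},{"delta_pos":[0,9,0],"yaw":0,"grip":0.2}])

```text
t: 8.1
tool_pos: [0.4879, -0.0819, 0.048]
tcp_rot: [-0.492, -0.507, 0.508, 0.492]
force: [-0.1, -0.5, -0.9]
grip_width: 0.029
```

```bash
python3 - <<'E'
from h import *
im,K,C,s=wristcam(); print(s['t'],s['tool_pos'].round(4),s['force'].round(2),s['moment'].round(2),s['grip_width'])
save(im,'w6.png'); np.savez('w6.npz',im=im,K=K,C=C)
E
```

```text
8.1 [ 0.4879 -0.0819  0.048 ] [-0.07 -0.52 -0.87] [-0.02 -0.03 -0.05] 0.02903050370898557
```

View pics/w6.png

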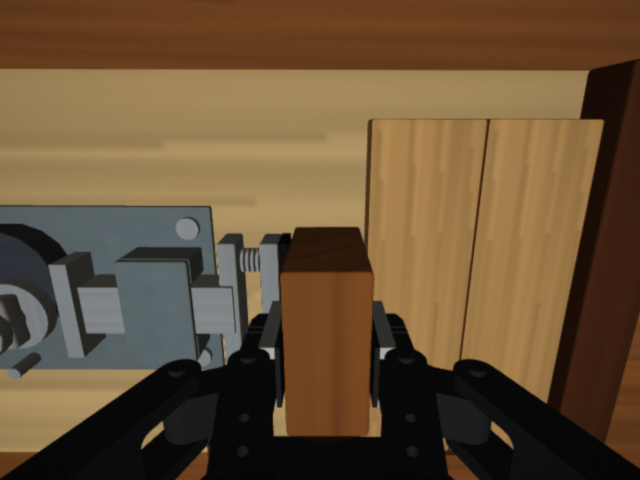

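play_rows(commands=[{"delta_pos":[0,0.7,0],"yaw":0,"grip":0.2},{"delta_pos":[0,1.4,0],"yaw":0,"grip":0.2},{"delta_pos":[0,1.8,0],"yaw":0,"grip":0.2},{"delta_pos":[0,1.8,0],"yaw":0,"grip":0.2}])

```text
t: 8.55
tool_pos: [0.4881, -0.082, 0.0466]
tcp_rot: [0.492, 0.508, -0.507, -0.492]
force: [-1.1, 0.3, 1.4]
grip_width: 0.0293
```

play_rows(commands=[{"delta_pos":[0,0,0],"yaw":0,"grip":0.4},{"delta_pos":[0,0,0],"yaw":0,"grip":0.5},{"delta_pos":[0,0,0],"yaw":0,"grip":0.6},{"delta_pos":[0,0,0],"yaw":0,"grip":0.6}])

```text
t: 8.95
tool_pos: [0.488, -0.082, 0.0465]
tcp_rot: [-0.492, -0.508, 0.508, 0.492]
force: [-0.6, 0.1, 0.2]
grip_width: 0.0512
```

```bash
python3 - <<'E'
from h import *
im,K,C,s=wristcam(); print(s['t'],s['tool_pos'].round(4),s['force'].round(2),s['moment'].round(2),s['grip_width'])
save(im,'w7.png'); np.savez('w7.npz',im=im,K=K,C=C)
E
```

```text
8.95 [ 0.488  -0.082   0.0465] [-0.65  0.09  0.19] [0.03 0.02 0.02] 0.05115470203904414
```

View pics/w7.png

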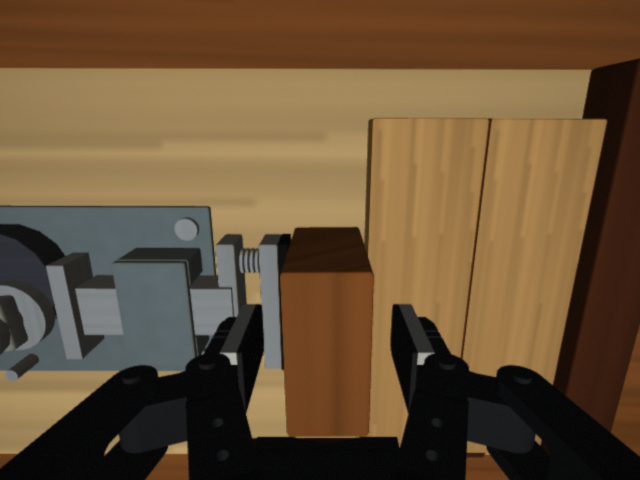

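play_rows(commands=[{"delta_pos":[0,-15,0],"yaw":0,"grip":0.6},{"delta_pos":[0,-45,0],"yaw":0,"grip":0.6},{"delta_pos":[0,-90,0],"yaw":0,"grip":0.7},{"delta_pos":[0,-135,0],"yaw":0,"grip":0.8},{"delta_pos":[-20,-160,0],"yaw":8,"grip":0.8}])

```text
t: 9.5
tool_pos: [0.4893, -0.1011, 0.2102]
tcp_rot: [0.527, 0.473, -0.471, -0.525]
force: [-0.4, 0.1, -0.7]
grip_width: 0.0682
```

```bash
python3 - <<'E'
from h import *
im,K,C,s=wristcam(); print(s['t'],s['tool_pos'].round(4),R.from_quat(s['tcp_rot']).as_matrix().round(3).tolist())
save(im,'w8.png'); np.savez('w8.npz',im=im,K=K,C=C)
E
```

```text
9.5 [ 0.4893 -0.1011  0.2102] [[0.108, 0.004, -0.994], [0.994, -0.001, 0.108], [-0.0, -1.0, -0.004]]
```

View pics/w8.png

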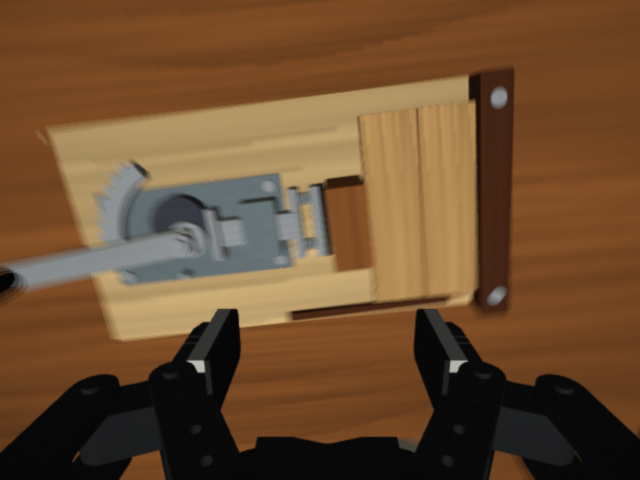

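play_rows(commands=[{"delta_pos":[-35,0,-7],"yaw":8,"grip":0.8},{"delta_pos":[-75,0,-14],"yaw":16,"grip":0.8},{"delta_pos":[-115,0,-22],"yaw":24,"grip":0.8},{"delta_pos":[-155,0,-30],"yaw":32,"grip":0.8},{"delta_pos":[-195,0,-38],"yaw":40,"grip":0.8}])

```text
t: 10.05
tool_pos: [0.5049, -0.3016, 0.2061]
tcp_rot: [-0.657, -0.262, 0.262, 0.657]
force: [0.1, 1.1, 0.2]
grip_width: 0.0681
```

play_rows(commands=[{"delta_pos":[-10,0,-8],"yaw":8,"grip":0.8},{"delta_pos":[-22,0,-18],"yaw":16,"grip":0.8},{"delta_pos":[-34,0,-28],"yaw":24,"grip":0.8},{"delta_pos":[-38,0,-48],"yaw":32,"grip":0.8},{"delta_pos":[-38,0,-52],"yaw":37,"grip":0.8}])

```text
t: 10.55
tool_pos: [0.5138, -0.3652, 0.2058]
tcp_rot: [-0.706, -0.039, 0.039, 0.706]
force: [-0.0, 0.4, -0.1]
grip_width: 0.0685
```

play_rows(commands=[{"delta_pos":[0,0,0],"yaw":0,"grip":0.8},{"delta_pos":[0,0,0],"yaw":0,"grip":0.8}])

```text
t: 10.75
tool_pos: [0.5135, -0.3635, 0.2061]
tcp_rot: [-0.706, -0.042, 0.043, 0.706]
force: [0.1, 0.2, -0.3]
grip_width: 0.0684
```

```bash
python3 - <<'E'
from h import *
im,K,C,s=wristcam(); print(s['t'],s['tool_pos'].round(4),R.from_quat(s['tcp_rot']).as_matrix().round(3).tolist(),s['joint_pos'].round(2))
save(im,'w9.png'); np.savez('w9.npz',im=im,K=K,C=C)
for n in ['knob_mid','lever_pivot']: print([(np.round(r['point'],4).tolist(),round(r['score'],2)) for r in place_of('wrist',n)])
d=snapshot('top'); save(cv2.resize(d['image'][230:330,280:480],None,fx=4,fy=4,interpolation=cv2.INTER_CUBIC),'t9.png')
np.savez('t9.npz',im=d['image'])
E
```

```text
10.75 [ 0.5135 -0.3635  0.2061] [[0.993, -0.001, -0.12], [0.12, 0.0, 0.993], [-0.0, -1.0, 0.0]] [-0.67  0.5   1.31  0.    1.34 -0.79]
[([0.5129, -0.3641, 0.0825], 0.72)]
[([0.492, -0.2136, 0.0524], 0.75)]
```

View pics/w9.png

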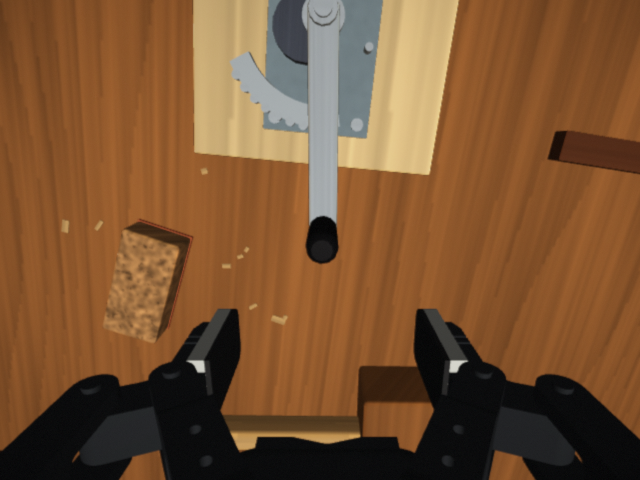

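View pics/t9.png

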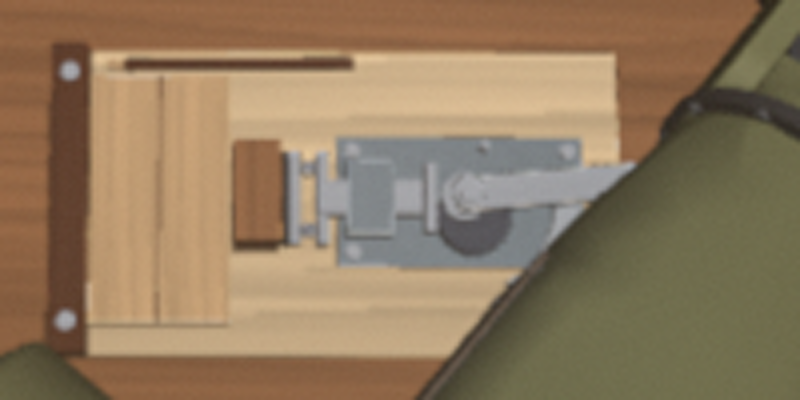

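```bash
python3 - <<'E'
from fit import *
d=np.load('w9.npz');K,C=d['K'],d['C']
save(cv2.resize(d['im'][200:280,270:370],None,fx=6,fy=6,interpolation=cv2.INTER_CUBIC),'c9.png')
print('knob top',toworld(K,C,[(321.5,247)],.112), 'pivot',toworld(K,C,[(323,10)],.055))
t=np.load('top.npz');C2=np.linalg.inv(t['view']);K2=t['camera_matrix']
f=lambda p,z: toworld(K2,C2,np.array(p,float)/4+[280,230],z)[:,:2].round(4)
b=f([[235,140],[281,140],[282,243],[235,243]],.075);print('block',b,b.mean(0))
print('pad',f([[292,151],[293,245]],.035))
E
```

```text
knob top [[ 0.50979468 -0.36225691  0.112     ]] pivot [[ 0.49258254 -0.21523578  0.055     ]]
block [[ 0.5183 -0.0679]
 [ 0.5191 -0.0965]
 [ 0.4547 -0.0985]
 [ 0.4539 -0.0695]] [ 0.4865 -0.0831]
pad [[ 0.5194 -0.1052]
 [ 0.4589 -0.1071]]
```

View pics/c9.png

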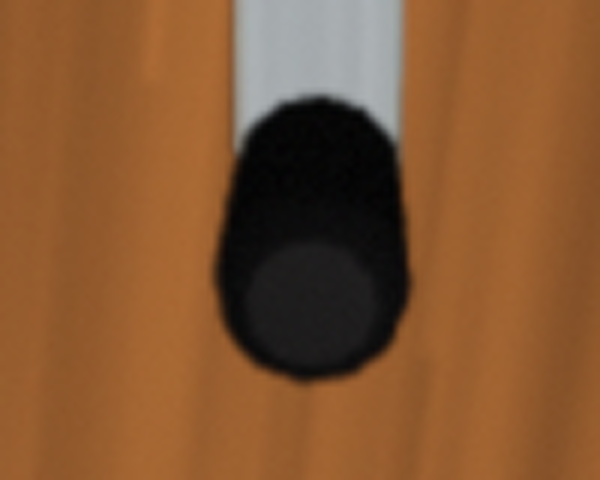

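play_rows(commands=[{"delta_pos":[-3,25,0],"yaw":0,"grip":0.8},{"delta_pos":[-3,60,0],"yaw":0,"grip":0.8},{"delta_pos":[-3,95,0],"yaw":0,"grip":0.8},{"delta_pos":[-3,122,0],"yaw":0,"grip":0.8},{"delta_pos":[-3,136,0],"yaw":0,"grip":0.8}])

```text
t: 11.45
tool_pos: [0.5099, -0.3634, 0.0682]
tcp_rot: [-0.705, -0.041, 0.043, 0.707]
force: [-0.7, -0.2, 0.0]
grip_width: 0.0682
```

play_rows(commands=[{"delta_pos":[0,2,0],"yaw":0,"grip":0.7},{"delta_pos":[0,2,0],"yaw":0,"grip":0.7}])

```text
t: 11.65
tool_pos: [0.511, -0.3644, 0.0695]
tcp_rot: [0.706, 0.042, -0.041, -0.706]
force: [-0.2, 0.6, 0.7]
grip_width: 0.0594
```

```bash
python3 - <<'E'
from h import *
im,K,C,s=wristcam(); print(s['t'],s['tool_pos'].round(4),s['force'].round(2),s['grip_width'])
save(im,'w10.png'); np.savez('w10.npz',im=im,K=K,C=C)
E
```

```text
11.65 [ 0.511  -0.3644  0.0695] [-0.18  0.56  0.66] 0.05943322954583439
```

View pics/w10.png

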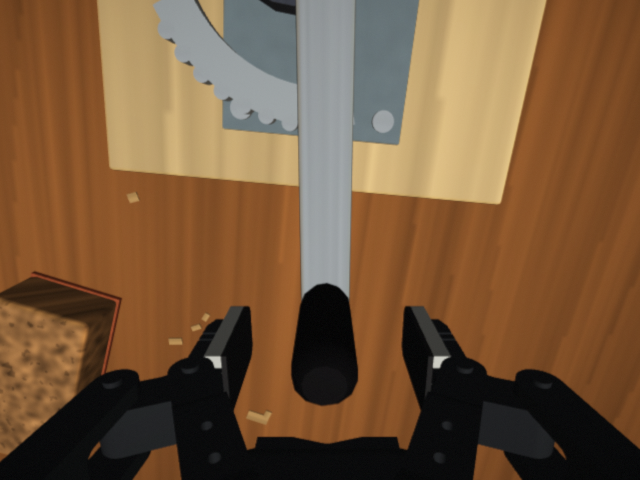

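```bash
python3 - <<'E'
from h import *
d=np.load('w10.npz'); print(toworld(d['K'],d['C'],[(325,381),(325,379)],.112))
E
```

```text
[[ 0.51044779 -0.3632649   0.112     ]
 [ 0.51036411 -0.36255621  0.112     ]]
```

play_rows(commands=[{"delta_pos":[0,0,0],"yaw":0,"grip":0.1},{"delta_pos":[0,0,0],"yaw":0,"grip":0.1},{"delta_pos":[0,0,0],"yaw":0,"grip":0.1},{"delta_pos":[0,0,0],"yaw":0,"grip":0.1},{"delta_pos":[0,0,0],"yaw":0,"grip":0.1}], force=60)

```text
t: 12.2
tool_pos: [0.5104, -0.3644, 0.0695]
tcp_rot: [0.706, 0.041, -0.042, -0.706]
force: [-6.8, 1.5, 7.6]
grip_width: 0.0205
```

```bash
python3 - <<'E'
from h import *
im,K,C,s=wristcam(); print(s['t'],s['tool_pos'].round(4),s['force'].round(2),s['moment'].round(2),s['grip_width'],R.from_quat(s['tcp_rot']).as_matrix().round(3).tolist())
save(im,'w11.png'); np.savez('w11.npz',im=im,K=K,C=C)
print([(np.round(r['point'],4).tolist(),round(r['score'],2)) for r in place_of('wrist','knob_mid')])
E
```

```text
12.2 [ 0.5104 -0.3644  0.0695] [-6.84  1.48  7.59] [0.2  1.12 0.07] 0.020478112370145376 [[0.993, -0.0, -0.117], [0.117, -0.001, 0.993], [-0.0, -1.0, -0.001]]
[([0.513, -0.3653, 0.084], 0.88)]
```

View pics/w11.png

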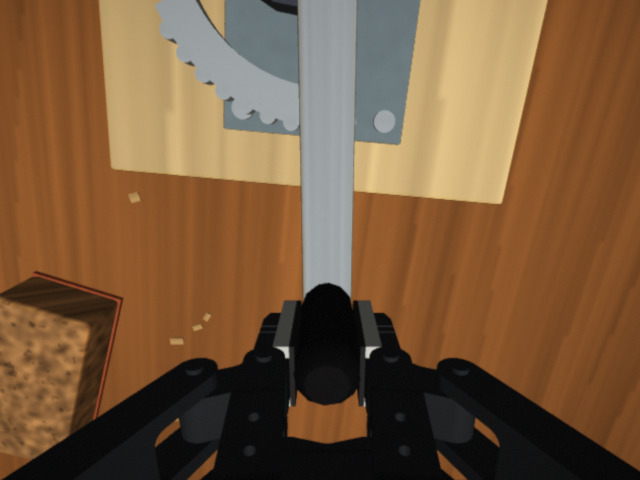

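play_rows(commands=[{"delta_pos":[-5.3,0,0.1],"yaw":2,"grip":0.1},{"delta_pos":[-10.5,0,0.4],"yaw":4,"grip":0.1}])

```text
t: 12.5
tool_pos: [0.5006, -0.3653, 0.0695]
tcp_rot: [0.707, 0.017, -0.016, -0.706]
force: [2.9, 0.5, 7.4]
grip_width: 0.0204
```

play_rows(commands=[{"delta_pos":[-5.3,0,0.1],"yaw":2,"grip":0.1},{"delta_pos":[-10.5,0,0.4],"yaw":4,"grip":0.1}])

```text
t: 12.7
tool_pos: [0.4898, -0.3655, 0.0695]
tcp_rot: [0.708, -0.008, 0.009, -0.707]
force: [1.5, 0.4, 6.3]
grip_width: 0.0205
```

play_rows(commands=[{"delta_pos":[0,0,0],"yaw":0,"grip":0.1},{"delta_pos":[0,0,0],"yaw":0,"grip":0.1}])

```text
t: 12.9
tool_pos: [0.4897, -0.3654, 0.0695]
tcp_rot: [0.707, -0.008, 0.009, -0.707]
force: [1.0, 0.4, 7.1]
grip_width: 0.0204
```

```bash
cat > ang.py <<'E'
from fit import *
P=np.array([.4930,-.2146])
def st(n):
    im,K,C,s=wristcam(); save(im,n+'.png'); np.savez(n+'.npz',im=im,K=K,C=C)
    M=R.from_quat(s['tcp_rot']).as_matrix(); d=s['tool_pos'][:2]-P
    print('t',s['t'],'tcp',s['tool_pos'].round(4),'F tool',(M.T@s['force']).round(2),'grip',round(s['grip_width'],4))
    print('r',np.linalg.norm(d).round(4),'lever ang',(-83.32-np.degrees(np.arctan2(d[1],d[0])))*np.pi/180,'tool x ang',np.degrees(np.arctan2(M[1,0],M[0,0])))
E
python3 -c "
from ang import *
st('w12')"
```

```text
t 12.9 tcp [ 0.4897 -0.3654  0.0695] F tool [ 1.04 -7.09  0.45] grip 0.0204
r 0.1509 lever ang 0.13831145372820378 tool x ang -1.3337741993360417
```

View pics/w12.png

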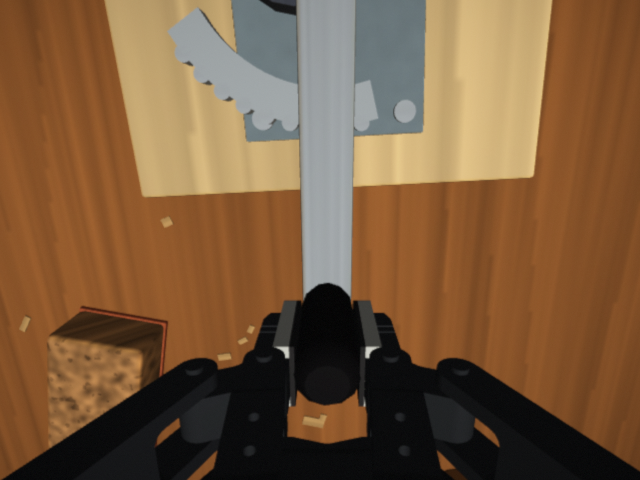

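play_rows(commands=[{"delta_pos":[-5.3,0,0.1],"yaw":2,"grip":0.1},{"delta_pos":[-10.5,0,0.4],"yaw":4,"grip":0.1}])

```text
t: 13.15
tool_pos: [0.4795, -0.3649, 0.0695]
tcp_rot: [0.707, -0.033, 0.034, -0.706]
force: [4.3, -0.4, 5.8]
grip_width: 0.0207
```

play_rows(commands=[{"delta_pos":[-5.3,0,0.1],"yaw":2,"grip":0.1},{"delta_pos":[-10.5,0,0.4],"yaw":4,"grip":0.1}])

```text
t: 13.35
tool_pos: [0.4688, -0.3635, 0.0695]
tcp_rot: [0.705, -0.057, 0.059, -0.704]
force: [1.5, -1.1, 7.5]
grip_width: 0.0205
```

play_rows(commands=[{"delta_pos":[0,0,0],"yaw":0,"grip":0.1},{"delta_pos":[0,0,0],"yaw":0,"grip":0.1}])

```text
t: 13.55
tool_pos: [0.4687, -0.3635, 0.0695]
tcp_rot: [0.705, -0.057, 0.058, -0.704]
force: [-0.5, 0.3, 8.2]
grip_width: 0.0206
```

```bash
python3 -c "
from ang import *
st('w13')"
```

```text
t 13.55 tcp [ 0.4687 -0.3635  0.0695] F tool [-0.58 -8.18  0.22] grip 0.0206
r 0.1509 lever ang 0.2780199119583098 tool x ang -9.358952075771521
```

play_rows(commands=[{"delta_pos":[-5.3,0,0.1],"yaw":2,"grip":0.1},{"delta_pos":[-10.5,0,0.4],"yaw":4,"grip":0.1}])

```text
t: 13.8
tool_pos: [0.4588, -0.3616, 0.0695]
tcp_rot: [0.703, -0.082, 0.083, -0.702]
force: [3.8, -1.5, 6.7]
grip_width: 0.0208
```

play_rows(commands=[{"delta_pos":[-5.3,0,0.1],"yaw":2,"grip":0.1},{"delta_pos":[-10.5,0,0.4],"yaw":4,"grip":0.1}])

```text
t: 14.0
tool_pos: [0.4484, -0.3588, 0.0695]
tcp_rot: [0.699, -0.106, 0.108, -0.698]
force: [0.6, -1.3, 8.4]
grip_width: 0.0203
```

play_rows(commands=[{"delta_pos":[0,0,0],"yaw":0,"grip":0.1},{"delta_pos":[0,0,0],"yaw":0,"grip":0.1}])

```text
t: 14.2
tool_pos: [0.4484, -0.3588, 0.0695]
tcp_rot: [0.7, -0.106, 0.107, -0.699]
force: [0.8, -1.5, 7.1]
grip_width: 0.0203
```

```bash
python3 -c "
from ang import *
st('w14')"
```

```text
t 14.2 tcp [ 0.4484 -0.3588  0.0695] F tool [ 1.19 -7.13 -1.22] grip 0.0203
r 0.1509 lever ang 0.41685764953978843 tool x ang -17.35611467870365
```

View pics/w14.png

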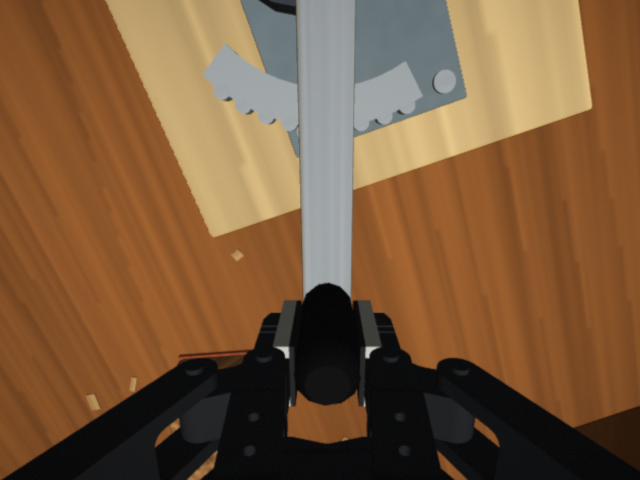

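play_rows(commands=[{"delta_pos":[-5.3,0,0.1],"yaw":2,"grip":0.1},{"delta_pos":[-10.5,0,0.4],"yaw":4,"grip":0.1}])

```text
t: 14.45
tool_pos: [0.4388, -0.3555, 0.0695]
tcp_rot: [0.695, -0.13, 0.132, -0.694]
force: [4.6, -3.7, 6.0]
grip_width: 0.0204
```

play_rows(commands=[{"delta_pos":[-5.4,0,0.1],"yaw":2,"grip":0.1},{"delta_pos":[-10.8,0,0.4],"yaw":4.1,"grip":0.1}])

```text
t: 14.65
tool_pos: [0.4286, -0.3511, 0.0695]
tcp_rot: [0.69, -0.155, 0.157, -0.689]
force: [0.8, -3.4, 6.9]
grip_width: 0.0211
```

play_rows(commands=[{"delta_pos":[0,0,0],"yaw":0,"grip":0.1},{"delta_pos":[0,0,0],"yaw":0,"grip":0.1}])

```text
t: 14.85
tool_pos: [0.4286, -0.3511, 0.0695]
tcp_rot: [0.69, -0.155, 0.156, -0.689]
force: [1.3, -2.8, 6.7]
grip_width: 0.0208
```

```bash
python3 -c "
from ang import *
st('w15')
d=snapshot('top'); save(cv2.resize(d['image'][230:330,280:480],None,fx=4,fy=4,interpolation=cv2.INTER_CUBIC),'t15.png')
d=snapshot('scene'); save(cv2.resize(d['image'][190:310,190:360],None,fx=4,fy=4,interpolation=cv2.INTER_CUBIC),'s15.png')
"
```

```text
t 14.85 tcp [ 0.4286 -0.3511  0.0695] F tool [ 2.33 -6.66 -1.96] grip 0.0208
r 0.1509 lever ang 0.5576464375643336 tool x ang -25.45930885517352
```

View pics/w15.png

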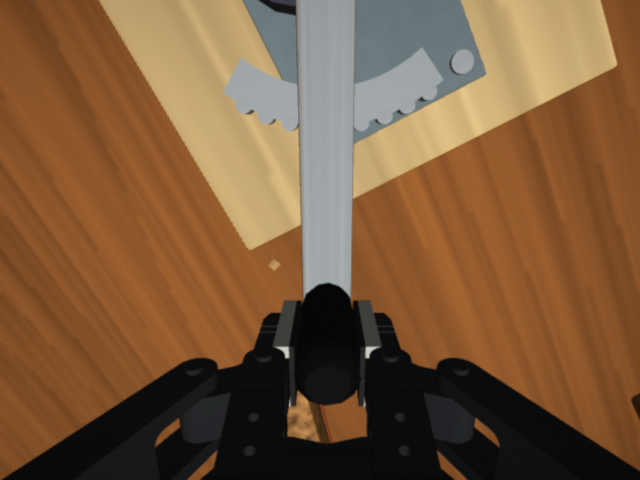

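View pics/t15.png

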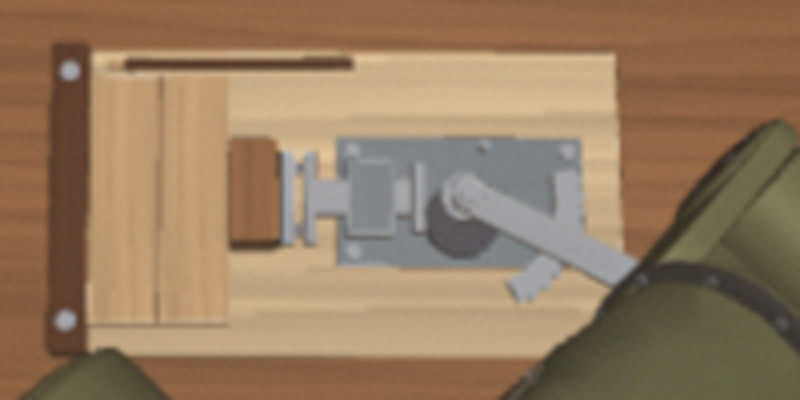

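View pics/s15.png

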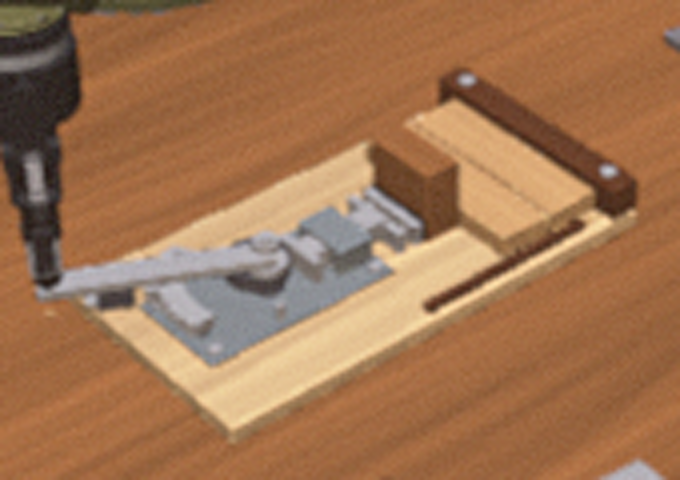

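```bash
python3 -c "
from station import *
print(hand_in())"
```

```text
the job is handed in; nothing more can be done
None
```

I stood the 30 mm block (measured about 29.4 mm thick) in the gap, then swung the lever four clicks by its knob and handed the job in with the gripper still holding it. The robot clock read 14.85 s at the last check before handing in.

**Lever:** the lever angle, worked out from the gripper's position, was 0.558 rad against 0.56 for the fourth click. The force at the knob dropped at each of the four notches. The last reading was about 2 N along the swing, with the knob gripped at 60 N.

**Block:** the last top and scene pictures show it upright, pressed against the boards, with the pad springs squeezed.

**Disagreement:** the cameras differ slightly on how well the block is centred along the pad. Before release, the wrist camera put it within about 0.5 mm. After release, the top camera showed it up to 2.7 mm off towards the robot. I left it, because that is close to the roughly 2 mm calibration error.

**Other things:** the arm touched only the 30 mm block and the knob. I did not take a last picture check of the other blocks and tools.

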